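# Snap the dust cover onto the tester's spindle unit

### The job

Pick up the blue dust cover by its neck, slide it down over the upright steel shaft of the spindle unit, and press it straight down until it snaps over the three sprung nubs. Keep pressing so that the red sealing ring underneath stays squeezed down, and finish like that: your fingers still hold the cover upright and pressed home, do not let go. Leave the test block, the green specimen puck and the mouse where they are.

Things in the scene. Friction and masses are not known exactly. Their poses are not given: they have to be found in the camera images.
- unit: Spindle unit, fixed to the bench, z up. Origin: underside centre of its square steel base plate (110 x 110 x 8 mm), at bench height. On its axis stand a black hub, radius 24 mm, up to 38 mm above the bench, and a steel shaft, radius 12 mm, up to 100 mm (its top 6 mm narrows to radius 9 mm). A red sealing ring lies round the hub's foot.
- shaft_tip (a point): Centre of the top of the unit's shaft, 100 mm above the bench.
- nubs (a point): Point on the unit's axis, 27 mm above the bench, level with the centres of three round steel nubs (ball radius 8 mm, 120 degrees apart, first towards the unit's +x) that stand out of the hub to radius 31.5 mm and spring inward up to 6 mm.
- seal (a joint): How far the red sealing ring of the unit (radius 37 mm, 5 mm thick, top 17 mm above the bench when free) is pressed down: 0 free, 0.0035 m at its stop. It starts to give at 3 N and takes 2 N more per mm: 6 N at 1.5 mm, 10 N at the stop, rigid beyond.
- cover: Blue plastic dust cover, loose, 0.08 to 0.15 kg, round, standing upright on the bench, open skirt down. Origin: centre of its underside, z up. Skirt: radius 36.5 mm, 30 mm high, flat shoulder on top (fingertips may push there). Inside it is hollow (radius 33.5 mm up to 27 mm) with an inward lip at the bottom, 3 mm high, inner radius 28 mm.
- cover_neck (a point): Middle of the cover's neck, the part to grip, 43 mm above the cover's origin: neck radius 22 mm (44 mm across), from 30 to 56 mm above the origin. A bore of radius 13.5 mm runs through it, so the shaft passes with 1.5 mm clearance all round and sticks out on top.
- cover_lip (a point): Centre of the cover's underside (same as its origin). Its heights above the bench: 73 mm when the bore meets the shaft's top, 33 mm when the lip meets the nubs, which resist more and more, with a peak of 11 to 19 N at about 29 mm; then the resistance suddenly drops, and from 26 mm the nubs pull the cover down. At 17 mm the lip is below the nubs and touches the free sealing ring.
- test_block: Round metal hardness test block, 60 mm across, 15 mm high, loose, origin: centre of its underside. Leave alone.
- puck: Green round specimen puck, 40 mm across, 22 mm high, loose, origin: centre of its underside. Leave alone.
- mouse: Grey rounded computer mouse, 105 x 60 mm, 32 mm high, loose, origin: centre of its underside. Leave alone.
Things that resemble listed ones, but are neither listed nor needed, are in the scene too. Of the things like the unit, leave any that is orange or turquoise; of the rest the larger one is meant.

How it is judged:
By the outcome, as a careful person would: the job done as asked, in the order asked, and still so for the second after the job is handed in, while the arm keeps its last pose, push and grip.
It also fails if it takes over 48 s, if anything falls off the work surface, if the arm or the gripper's body presses on something with over 40 N, if the wrist force passes 120 N, or if a joint passes its speed limit or range.

### The arm

A 6-joint arm with a two-finger parallel gripper is mounted at the origin on the work surface. World frame = base frame: x ahead of the robot, y to its left, z up, the work surface at z = 0. Lengths are in m, angles in rad, forces in N, time in s.
With the tool pointing down it reaches from about 0.35 to 0.975 m from the base axis. Payload 4.9 kg.
Tool frame: the origin (TCP) lies on the centre line of the jaws, within the pads' length; the fingertips stand manip.tip_reach ahead of it and the grasp point (between the pads) is the TCP (manip.tip_reach is the distance from the TCP to the fingertips, in m); z points along the fingers, y is the line along which they close (so a half turn about z gives the same grasp; the last joint's range is limited). The gripper opens to 85 mm and grips with 20 to 120 N. Pads are 22 mm wide; open, the fingers measure 114 mm over their backs; the gripper's body (76 mm by 85 mm) begins 54 mm behind the grasp point. The pads swing forward as they close: fully open they stand 13 mm farther back than shut.
Start: joints at [1.069, 0.053, 1.613, -0, 1.476, -0.119], TCP at [0.233, 0.58, 0.25] pointing down, gripper open.
Joint ranges: [-3.01, 3.01], [-1.01, 2.22], [0.06, 2.58], [-1.02, 4.17], [0.09, 2.62], [-3.14, 3.14]. Speed limits (rad/s): [2.57, 2.57, 3.14, 3.14, 3.14, 3.14].

### API

Orientations are given as a unit quaternion [w, x, y, z].
In Python, from plant import manip gives the robot as it stands. The module is installed in compiled form; this text tells all that it offers.
- The arm moves only by the tool move_arm, never from a script. Its argument "rows" is a list of rows, each a list of 7 numbers: the shift along the tool's x, y, z in cm, then the turn, a rotation vector about the tool's x, y, z in degrees, then the opening, from -1 (shut) to 1 (fully open). In form: [[tx, ty, tz, ax, ay, az, jaw], ...]. A call has 1 to 20 rows; each row shifts and turns the commanded pose from where the row before left it, along the tool's axes as they then stand; what a row does not reach is not made up. A row lasts 1/12 s, in which the tool goes at most 41.7 mm and 7.16 degrees, less where a joint would pass 70% of its speed; a pose out of reach is approached as far as the arm can. A call is refused whole if a number of a shift passes 4.17 or a number of a turn 7.16, either way. A call with a gripper value outside its range is refused whole. The fingers move at their own pace and stop on an object; the grip force is fixed at half the most. Time passes only in rows, so rows that do not move let the fingers close. It gives the time, the measured TCP pose, the force, the opening and the grip force at its end, in the units of the state.
- manip.state(): the state, without advancing time (a new reading comes with each control period).
- manip.grab_frame(name): name is "side" or "top" or "wrist"; returns a dict with "img" (400x640x3 uint8, blue, green, red), "mtx" (3x3 intrinsics, pixels), "R" (3x3) and "t" (3): a world point X has camera coordinates R X + t. Camera axes: x right, y down, z forward; pixel columns grow to the right and rows downward; lengths in m; the calibration is good to about 2 mm. A picture is of the moment at which its call begins. There is no depth.
- manip.job_done(): hands the job in; it is judged then, once.
The state is a dict: "time": time; "joint_pos": joint angles; "joint_vel": joint speeds; "joint_efforts": joint torques, N m; "tool_pos": TCP position; "tool_rot": TCP orientation; "contact_force": force on the tool from outside, world axes, zero at the start; "ft_torque": the same for the moment, N m; "gripper_width": opening from 0.0 (shut) to 1.0 (fully open); "grasp_force": force on a finger pad.
Only numpy, scipy, OpenCV 4.12 (cv2) and the standard library are available. Lean on these libraries where they do the work, as an engineer would, in place of code of your own. Each camera call takes 0.05 s, during which the arm holds its last target. There are 200 camera calls.

## Working session

There is one attempt and no reset: what is moved stays moved. The work goes in short steps, Python scripts to look and compute and a tool call to move; the robot and the scene stay as the last step left them, time stands still between calls to the robot, and variables do not carry over. Pictures are saved under pics/ and viewed, at most 10 in all, crops included, and the job is handed in when it is done.

Besides the shell and the picture viewer there is one more tool, called after "Emit:" by a JSON object that holds its "op" and its "data", one argument or row to a line. move_arm: Moves the arm, as the interface text tells. Its arguments: {"type":"object","properties":{"rows":{"type":"array","items":{"type":"array","items":{"type":"number"}}}},"required":["rows"]}

```bash
mkdir -p pics; cat > h.py <<'E'
import cv2,numpy as np
from plant import manip
def grab(n,f=None):
    g=manip.grab_frame(n)
    if f: cv2.imwrite(f,g["img"])
    return g
def ray(g,u,v,z):
    R=np.array(g["R"]);t=np.array(g["t"]);c=-R.T@t
    d=R.T@np.linalg.inv(g["mtx"])@[u,v,1.]
    return c+d*(z-c[2])/d[2]
def proj(g,X):
    p=np.array(g["mtx"])@(np.array(g["R"])@X+g["t"]);return p[:2]/p[2]
E
python3 - <<'E'
from h import *
for n in("side","top"):
    g=grab(n,f"pics/{n}0.png");R=np.array(g["R"]);print(n,(-R.T@g["t"]).round(3),R[2].round(2))
s=manip.state();print({k:s[k] for k in("time","tool_pos","tool_rot","contact_force","gripper_width")},manip.tip_reach)
E
```

```text
side [0.339 0.369 0.688] [ 0.28 -0.58 -0.76]
top [ 0.398 -0.114  1.024] [ 0.16  0.   -0.99]
{'time': 0.1, 'tool_pos': array([0.23321678, 0.57929387, 0.24920709]), 'tool_rot': array([-2.75130345e-04,  1.90245885e-01,  9.81736048e-01, -8.71778705e-04]), 'contact_force': array([ 0.20294262, -0.26017145,  0.01635046]), 'gripper_width': 0.9977981182700977} 0.019
```

View pics/top0.png

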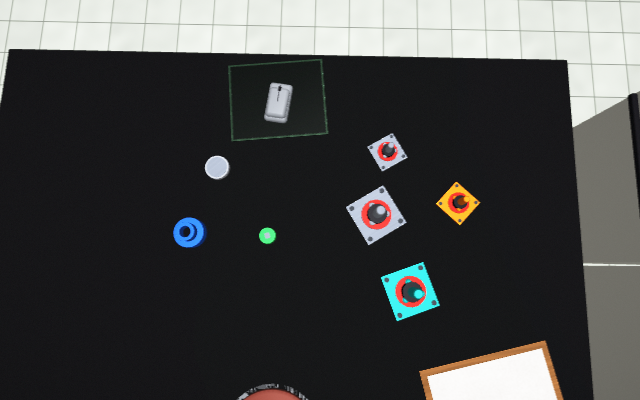

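View pics/side0.png

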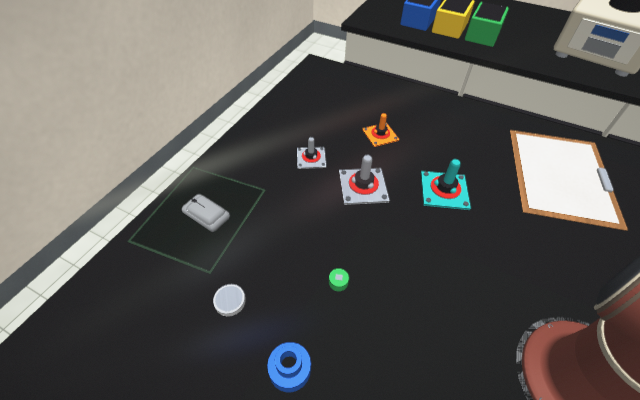

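The top view shows four spindle units: large steel at (376,215), small steel at (387,151), orange at (458,203) and turquoise at (410,291). The large steel one fits, since it is neither orange nor turquoise and is bigger than the other steel one. The cover is at (189,232), the puck at (267,236), the block at (217,167) and the mouse at (278,102). The side view agrees: unit (364,185), cover (289,366).

```bash
cat > m.py <<'E'
from h import *
def crop(g,u,v,r,k):
    return cv2.resize(g["img"][max(v-r,0):v+r,max(u-r,0):u+r],(k,k),interpolation=cv2.INTER_CUBIC)
G={n:grab(n) for n in("top","side")}
cs=[]
for n,uc,cc in(("top",(376,215),(189,232)),("side",(364,180),(289,365))):
    g=G[n];im=g["img"].astype(int);hsv=cv2.cvtColor(g["img"],cv2.COLOR_BGR2HSV)
    yy,xx=np.mgrid[:400,:640]
    # plate: grey bright, filled
    w=((xx-uc[0])**2+(yy-uc[1])**2<42**2)
    m=((hsv[...,1]<70)&(hsv[...,2]>110)&w).astype(np.uint8)
    red=((im[...,2]>150)&(im[...,1]<110)&(im[...,0]<110)&w).astype(np.uint8)
    c=max(cv2.findContours(m|red,cv2.RETR_EXTERNAL,cv2.CHAIN_APPROX_NONE)[0],key=cv2.contourArea)
    if n=="top":
        P=np.array([ray(g,*p,0.008)[:2] for p in c[:,0].astype(float)],np.float32)
        r=cv2.minAreaRect(P);print(n,"plate",r)
    c=max(cv2.findContours(red,cv2.RETR_EXTERNAL,cv2.CHAIN_APPROX_NONE)[0],key=cv2.contourArea)
    P=np.array([ray(g,*p,0.017)[:2] for p in c[:,0].astype(float)],np.float32)
    print(n,"ring z17",cv2.minEnclosingCircle(P))
    w=((xx-cc[0])**2+(yy-cc[1])**2<40**2)
    b=((hsv[...,0]>95)&(hsv[...,0]<125)&(hsv[...,1]>120)&(hsv[...,2]>60)&w).astype(np.uint8)
    c=max(cv2.findContours(b,cv2.RETR_EXTERNAL,cv2.CHAIN_APPROX_NONE)[0],key=cv2.contourArea)
    for z in(0.03,0.0):
        P=np.array([ray(g,*p,z)[:2] for p in c[:,0].astype(float)],np.float32)
        print(n,"cover z",z,cv2.minEnclosingCircle(P))
    h=cv2.findContours(1-b,cv2.RETR_LIST,cv2.CHAIN_APPROX_NONE)[0]
    for q in h:
        if 20<cv2.contourArea(q)<800:
            P=np.array([ray(g,*p,0.056)[:2] for p in q[:,0].astype(float)],np.float32);print(n,"hole z56",cv2.minEnclosingCircle(P))
    cs.append(np.hstack([crop(g,*uc,40,300),crop(g,*cc,34,300)]))
cv2.imwrite("pics/c1.png",np.vstack(cs))
E
python3 m.py
```

```text
top plate ((0.5199078917503357, -0.23937073349952698), (0.10974795371294022, 0.11116864532232285), 31.800668716430664)
top ring z17 ((0.519755482673645, -0.23846648633480072), 0.03678467124700546)
top cover z 0.03 ((0.46337461471557617, 0.21321026980876923), 0.04132045805454254)
top cover z 0.0 ((0.4653400778770447, 0.22307482361793518), 0.04256407544016838)
top hole z56 ((0.46384817361831665, 0.21302178502082825), 0.010836513713002205)
side ring z17 ((0.5184056758880615, -0.23720166087150574), 0.036701347678899765)
side cover z 0.03 ((0.46220409870147705, 0.21952936053276062), 0.04054160416126251)
side cover z 0.0 ((0.46782562136650085, 0.21273884177207947), 0.04238413646817207)
side hole z56 ((0.4605782628059387, 0.22075803577899933), 0.01090831495821476)
```

View pics/c1.png

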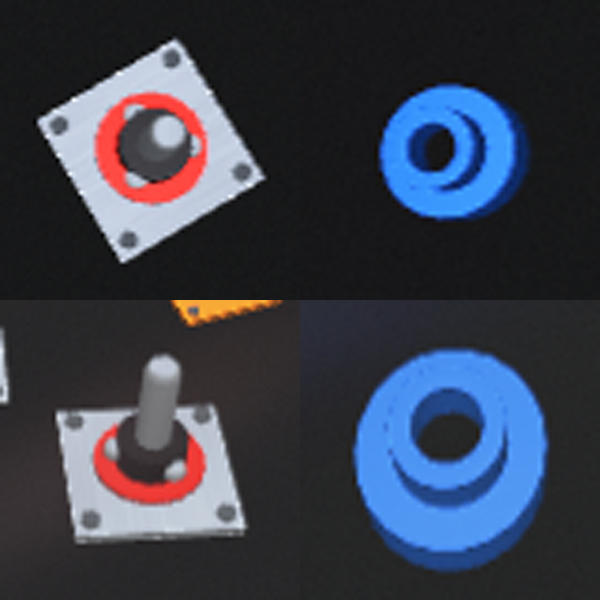

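The crop confirms the large steel unit: 110 mm plate, ring radius 36.8 mm, three nubs, centre near (0.519,-0.238). In the cover, the bright faces are the shoulder and the neck top, so I'll measure those separately.

```bash
cat > m2.py <<'E'
from h import *
for n,cc in(("top",(189,232)),("side",(289,365))):
    g=grab(n);hsv=cv2.cvtColor(g["img"],cv2.COLOR_BGR2HSV)
    k=cc; yy,xx=np.mgrid[:400,:640]
    w=((xx-cc[0])**2+(yy-cc[1])**2<40**2)&(hsv[...,0]>95)&(hsv[...,0]<125)&(hsv[...,1]>120)
    t=cv2.threshold(hsv[...,2][w].reshape(-1,1),0,255,cv2.THRESH_OTSU)[0]
    b=(w&(hsv[...,2]>t)).astype(np.uint8)
    c=max(cv2.findContours(b,cv2.RETR_EXTERNAL,cv2.CHAIN_APPROX_NONE)[0],key=cv2.contourArea)
    P=np.array([ray(g,*p,.03)[:2] for p in c[:,0].astype(float)],np.float32)
    print(n,t,"shoulder",cv2.fitEllipse(P)); print(cv2.minEnclosingCircle(P))
    for q in cv2.findContours(1-b,cv2.RETR_LIST,cv2.CHAIN_APPROX_NONE)[0]:
        if 15<cv2.contourArea(q)<900:
            P=np.array([ray(g,*p,.056)[:2] for p in q[:,0].astype(float)],np.float32);print("hole",cv2.contourArea(q),cv2.fitEllipse(P))
    a=np.array([.519,-.238,.1]);print("pred tip",proj(g,a),"pred plate",proj(g,[.519,-.238,.008]))
s=manip.state();print(s["tool_pos"])
R=np.array(cv2.Rodrigues(np.zeros(3))[0])
from scipy.spatial.transform import Rotation as Q
q=s["tool_rot"];M=Q.from_quat([q[1],q[2],q[3],q[0]]).as_matrix();print(M.round(3))
for X in([.4635,.217],[.519,-.238]):
    print("tool-frame cm",(M.T@(np.array([*X,s["tool_pos"][2]])-s["tool_pos"])*100).round(2))
E
python3 m2.py
```

```text
top 175.0 shoulder ((0.46476635336875916, 0.21651673316955566), (0.0693979412317276, 0.072004534304142), 1.9782441854476929)
((0.4648064374923706, 0.21657288074493408), 0.03682703897356987)
hole 78.0 ((0.46471351385116577, 0.21663300693035126), (0.02253934182226658, 0.024942681193351746), 96.2940902709961)
hole 27.0 ((0.46653085947036743, 0.2188548892736435), (0.045518919825553894, 0.05773380026221275), 158.9725341796875)
hole 756.0 ((0.4630473256111145, 0.20785100758075714), (0.07190895825624466, 0.07438357919454575), 0.032839883118867874)
pred tip [380.0753322  210.02909035] pred plate [375.10360118 214.71679698]
side 184.0 shoulder ((0.46370750665664673, 0.21736903488636017), (0.07032106071710587, 0.07107477635145187), 22.164255142211914)
((0.4638105630874634, 0.2171947956085205), 0.036326028406620026)
hole 72.5 ((0.4682942032814026, 0.21231481432914734), (0.0473361574113369, 0.06543802469968796), 40.75938034057617)
hole 202.0 ((0.46384885907173157, 0.21737243235111237), (0.025378338992595673, 0.02590227499604225), 127.47737884521484)
pred tip [367.04146943 157.56200699] pred plate [362.85844345 184.60149734]
[0.23334198 0.57956935 0.24987417]
[[-0.928  0.374 -0.   ]
 [ 0.374  0.928 -0.001]
 [ 0.    -0.001 -1.   ]]
tool-frame cm [-3.489e+01 -2.504e+01  2.000e-02]
tool-frame cm [-5.704e+01 -6.517e+01  4.000e-02]
```

Both views agree: cover at (0.4643, 0.2170), shoulder radius 36.5 mm, and unit at (0.519,-0.238). Moving above the cover.

Emit:
{"op": "move_arm", "data": {
  "rows": [
    [-2.5,-1.785,0,0,0,0,1],
    [-2.5,-1.785,0,0,0,0,1],
    [-2.5,-1.785,0,0,0,0,1],
    [-2.5,-1.785,0,0,0,0,1],
    [-2.5,-1.785,0,0,0,0,1],
    [-2.5,-1.785,0,0,0,0,1],
    [-2.5,-1.785,0,0,0,0,1],
    [-2.5,-1.785,0,0,0,0,1],
    [-2.5,-1.785,0,0,0,0,1],
    [-2.5,-1.785,0,0,0,0,1],
    [-2.5,-1.785,0,0,0,0,1],
    [-2.5,-1.785,0,0,0,0,1],
    [-2.5,-1.785,0,0,0,0,1],
    [-2.5,-1.785,0,0,0,0,1],
    [0,0,0,0,0,0,1],
    [0,0,0,0,0,0,1],
    [0,0,0,0,0,0,1]
  ]
}}

```text
time: 1.72
tool_pos: [0.4646, 0.2174, 0.2502]
tool_rot: [-0.0, 0.19, 0.982, 0.0]
contact_force: [-1.0, 0.2, -0.2]
gripper_width: 1.003
grasp_force: 0.0
```

Emit:
{"op": "move_arm", "data": {
  "rows": [
    [0,0,2.5,0,0,0,1],
    [0,0,2.5,0,0,0,1],
    [0,0,2.5,0,0,0,1],
    [0,0,2.5,0,0,0,1],
    [0,0,2.5,0,0,0,1],
    [0,0,2.5,0,0,0,1],
    [0,0,2.0,0,0,0,1],
    [0,0,1.5,0,0,0,1],
    [0,0,1.0,0,0,0,1],
    [0,0,0.3,0,0,0,1],
    [0,0,0,0,0,0,1],
    [0,0,0,0,0,0,1],
    [0,0,0,0,0,0,1]
  ]
}}

```text
time: 2.8
tool_pos: [0.4657, 0.2178, 0.0538]
tool_rot: [0.001, 0.19, 0.982, 0.001]
contact_force: [-0.6, -0.9, 0.3]
gripper_width: 1.001
grasp_force: 0.0
```

```bash
python3 - <<'E'
from h import *
a=grab("wrist");b=grab("side")
cv2.imwrite("pics/g1.png",np.hstack([cv2.resize(a["img"],(480,300)),cv2.resize(b["img"][250:400,210:370],(320,300))]))
E
```

```text
(no output)
```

View pics/g1.png

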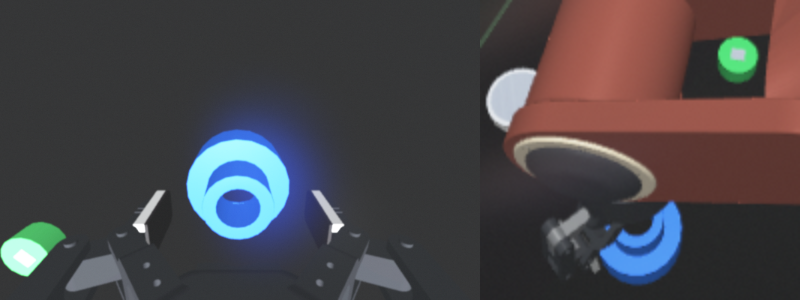

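The wrist view shows the neck centred between the pads at about (238,205), with the fingers clear on both sides. Closing.

Emit:
{"op": "move_arm", "data": {
  "rows": [
    [0,0,0.1,0,0,0,-1],
    [0,0,0,0,0,0,-1],
    [0,0,0,0,0,0,-1],
    [0,0,0,0,0,0,-1],
    [0,0,0,0,0,0,-1],
    [0,0,0,0,0,0,-1],
    [0,0,0,0,0,0,-1],
    [0,0,0,0,0,0,-1],
    [0,0,0,0,0,0,-1],
    [0,0,0,0,0,0,-1]
  ]
}}

```text
time: 3.73
tool_pos: [0.4653, 0.2173, 0.0519]
tool_rot: [0.001, 0.19, 0.982, 0.0]
contact_force: [-0.7, -0.7, 5.6]
gripper_width: 0.497
grasp_force: 61.3
```

Emit:
{"op": "move_arm", "data": {
  "rows": [
    [0,0,-0.5,0,0,0,-1],
    [0,0,-1.5,0,0,0,-1],
    [0,0,-2.5,0,0,0,-1],
    [0,0,-2.5,0,0,0,-1],
    [0,0,-2.5,0,0,0,-1],
    [0,0,-2.5,0,0,0,-1],
    [0,0,-1.5,0,0,0,-1],
    [0,0,-0.5,0,0,0,-1],
    [0,0,0,0,0,0,-1],
    [0,0,0,0,0,0,-1],
    [0,0,0,0,0,0,-1]
  ]
}}

```text
time: 4.65
tool_pos: [0.4636, 0.2168, 0.189]
tool_rot: [-0.002, 0.19, 0.982, -0.001]
contact_force: [0.0, -0.4, -1.4]
gripper_width: 0.494
grasp_force: 61.0
```

Emit:
{"op": "move_arm", "data": {
  "rows": [
    [-0.6,-1.1,0,0,0,0,-1],
    [-1.2,-2.2,0,0,0,0,-1],
    [-1.2,-2.2,0,0,0,0,-1],
    [-1.2,-2.2,0,0,0,0,-1],
    [-1.2,-2.2,0,0,0,0,-1],
    [-1.2,-2.2,0,0,0,0,-1],
    [-1.2,-2.2,0,0,0,0,-1],
    [-1.2,-2.2,0,0,0,0,-1],
    [-1.2,-2.2,0,0,0,0,-1],
    [-1.2,-2.2,0,0,0,0,-1],
    [-1.2,-2.2,0,0,0,0,-1],
    [-1.2,-2.2,0,0,0,0,-1],
    [-1.2,-2.2,0,0,0,0,-1],
    [-1.2,-2.2,0,0,0,0,-1],
    [-1.2,-2.2,0,0,0,0,-1],
    [-1.2,-2.2,0,0,0,0,-1],
    [-1.2,-2.2,0,0,0,0,-1],
    [-1.2,-2.2,0,0,0,0,-1],
    [-1.0,-1.74,0,0,0,0,-1],
    [0,0,0,0,0,0,-1]
  ]
}}

```text
time: 6.32
tool_pos: [0.5176, -0.2419, 0.1899]
tool_rot: [-0.001, 0.192, 0.981, -0.001]
contact_force: [-0.5, -0.5, -0.1]
gripper_width: 0.492
grasp_force: 61.1
```

```bash
python3 - <<'E'
from h import *
o=[]
a=grab("wrist");b=grab("side");c=grab("top")
cv2.imwrite("pics/g2.png",np.hstack([cv2.resize(b["img"][60:220,280:440],(400,400)),cv2.resize(c["img"][150:270,320:440],(400,400))]))
s=manip.state();print(s["tool_pos"],s["tool_rot"],s["contact_force"],s["gripper_width"])
E
```

```text
[ 0.5176433  -0.23809386  0.19002753] [-1.14854592e-03  1.90571430e-01  9.81672500e-01  5.60039424e-04] [-0.04443663 -0.43960298 -0.83139649] 0.4925034082259809
```

View pics/g2.png

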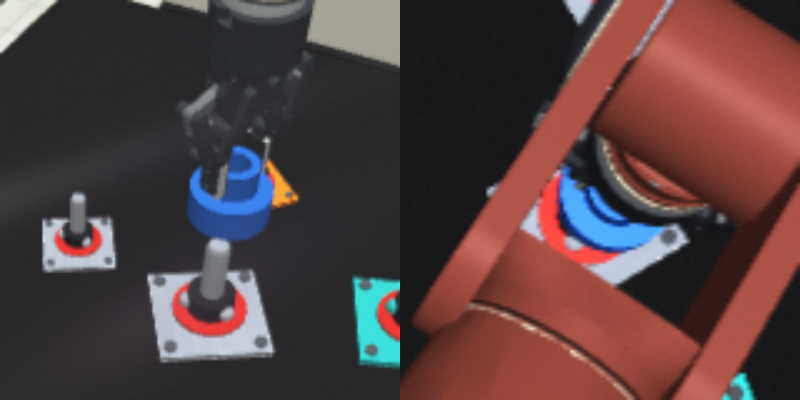

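The cover hangs upright in the fingers above the unit. Next I'll measure the cover and shaft in the same side view, so the calibration bias cancels.

```bash
cat > m3.py <<'E'
from h import *
from scipy.optimize import least_squares
g=grab("side");im=g["img"];hsv=cv2.cvtColor(im,cv2.COLOR_BGR2HSV);s=manip.state();p=s["tool_pos"]
yy,xx=np.mgrid[:400,:640];H,S,V=cv2.split(hsv)
b=((H>95)&(H<125)&(S>120)&(V>60)&(abs(xx-372)<45)&(yy>95)&(yy<165)).astype(np.uint8)
c=max(cv2.findContours(b,cv2.RETR_EXTERNAL,cv2.CHAIN_APPROX_NONE)[0],key=cv2.contourArea)
x,y,w,h=cv2.boundingRect(c);print("cover bbox",x,x+w,y,y+h)
zb=p[2]-.0519
th=np.linspace(0,2*np.pi,721)
def box(cx,cy,r,z0,z1):
    P=np.array([proj(g,[cx+r*np.cos(t),cy+r*np.sin(t),z]) for t in th for z in(z0,z1)]);return P[:,0].min(),P[:,0].max(),P[:,1].max()
L,R_,B=box(p[0],p[1],.0365,zb,zb+.03);print("pred at tcp",L,R_,B)
# solve cover xy from mid column and bottom row
f=lambda q:(lambda e:[(e[0]+e[1])/2-(2*x+w-1)/2, e[2]-(y+h-.5)])(box(q[0],q[1],.0365,zb,zb+.03))
r=least_squares(f,p[:2],x_scale=.01,diff_step=1e-3);print("cover xy",r.x)
# shaft: rows between tip and hub
m=((S<70)&(V>85)&(abs(xx-367)<14)&(yy>155)&(yy<176))
for row in range(156,178,2):
    k=np.where(m[row])[0]
    if len(k):
        # prediction of axis col at same row
        zz=np.linspace(.03,.1,141);A=np.array([proj(g,[.519,-.238,z]) for z in zz]);print(row,k.min(),k.max(),"mid",(k.min()+k.max())/2,"pred",np.interp(row,A[::-1,1],A[::-1,0]).round(2))
k=np.where(m.any(1))[0];print("top row",k.min(), "pred circle top",min(proj(g,[.519+.009*np.cos(t),-.238+.009*np.sin(t),.1])[1] for t in th))
E
python3 m3.py
```

```text
cover bbox 354 389 118 157
pred at tcp 352.9233373946381 388.10499786046466 156.57979581808505
cover xy [ 0.51699213 -0.23837714]
156 364 367 mid 365.5 pred 367.04
158 362 371 mid 366.5 pred 366.97
160 362 371 mid 366.5 pred 366.66
162 362 371 mid 366.5 pred 366.35
164 362 371 mid 366.5 pred 366.05
166 361 370 mid 365.5 pred 365.74
168 360 380 mid 370.0 pred 365.43
170 354 380 mid 367.0 pred 365.12
172 354 380 mid 367.0 pred 364.81
174 360 380 mid 370.0 pred 364.5
top row 156 pred circle top 154.86182347885236
```

Emit:
{"op": "move_arm", "data": {
  "rows": [
    [-0.15,0.15,0,0,0,0,-1],
    [0,0,1,0,0,0,-1],
    [0,0,1.5,0,0,0,-1],
    [0,0,1.5,0,0,0,-1],
    [0,0,1.0,0,0,0,-1],
    [0,0,0.5,0,0,0,-1],
    [0,0,0.4,0,0,0,-1],
    [0,0,0.4,0,0,0,-1],
    [0,0,0.3,0,0,0,-1],
    [0,0,0.3,0,0,0,-1],
    [0,0,0.3,0,0,0,-1],
    [0,0,0,0,0,0,-1],
    [0,0,0,0,0,0,-1]
  ]
}}

```text
time: 7.6
tool_pos: [0.5205, -0.2374, 0.1193]
tool_rot: [-0.0, 0.19, 0.982, -0.0]
contact_force: [0.1, 0.4, -1.6]
gripper_width: 0.499
grasp_force: 61.1
```

Emit:
{"op": "move_arm", "data": {
  "rows": [
    [0,0,0.3,0,0,0,-1],
    [0,0,0.3,0,0,0,-1],
    [0,0,0.3,0,0,0,-1],
    [0,0,0.3,0,0,0,-1],
    [0,0,0,0,0,0,-1],
    [0,0,0,0,0,0,-1]
  ]
}}

```text
time: 8.1
tool_pos: [0.5203, -0.2373, 0.1068]
tool_rot: [-0.0, 0.19, 0.982, 0.0]
contact_force: [0.4, -0.2, -0.9]
gripper_width: 0.497
grasp_force: 61.1
```

```bash
python3 - <<'E'
from h import *
b=grab("side")
cv2.imwrite("pics/g3.png",cv2.resize(b["img"][110:220,310:420],(500,500)))
s=manip.state();print(s["tool_pos"],s["contact_force"],s["ft_torque"])
E
```

```text
[ 0.52044203 -0.23737579  0.10715163] [0.24115518 0.12545276 0.25559249] [-0.0341048  -0.04381984  0.0038724 ]
```

View pics/g3.png

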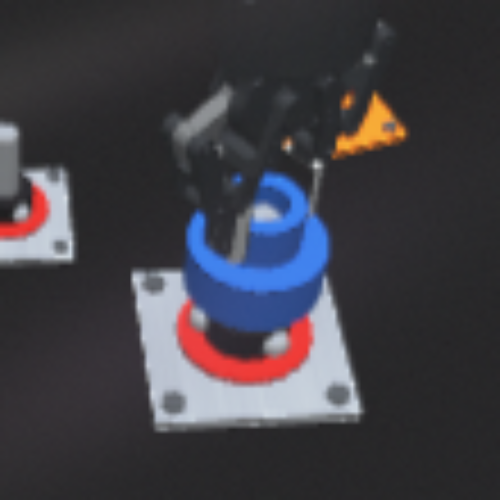

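The shaft tip shows inside the bore (crop ~(263,212)), the cover is upright, and there is no side force. Going down to just above the nubs.

Emit:
{"op": "move_arm", "data": {
  "rows": [
    [0,0,0.3,0,0,0,-1],
    [0,0,0.3,0,0,0,-1],
    [0,0,0.3,0,0,0,-1],
    [0,0,0.3,0,0,0,-1],
    [0,0,0.3,0,0,0,-1],
    [0,0,0.3,0,0,0,-1],
    [0,0,0,0,0,0,-1],
    [0,0,0,0,0,0,-1]
  ]
}}

```text
time: 8.82
tool_pos: [0.5203, -0.2373, 0.0889]
tool_rot: [-0.0, 0.19, 0.982, 0.0]
contact_force: [-0.1, -1.2, -0.0]
gripper_width: 0.497
grasp_force: 61.1
```

Emit:
{"op": "move_arm", "data": {
  "rows": [
    [0,0,0.2,0,0,0,-1],
    [0,0,0.2,0,0,0,-1],
    [0,0,0.2,0,0,0,-1],
    [0,0,0.2,0,0,0,-1],
    [0,0,0,0,0,0,-1],
    [0,0,0,0,0,0,-1]
  ]
}}

```text
time: 9.32
tool_pos: [0.522, -0.2385, 0.0839]
tool_rot: [0.002, 0.19, 0.982, -0.001]
contact_force: [-1.3, 1.6, 7.3]
gripper_width: 0.493
grasp_force: 61.9
```

Emit:
{"op": "move_arm", "data": {
  "rows": [
    [0,0,0.2,0,0,0,-1],
    [0,0,0.2,0,0,0,-1],
    [0,0,0.2,0,0,0,-1],
    [0,0,0.2,0,0,0,-1],
    [0,0,0,0,0,0,-1],
    [0,0,0,0,0,0,-1]
  ]
}}

```text
time: 9.82
tool_pos: [0.5203, -0.2373, 0.0716]
tool_rot: [0.0, 0.19, 0.982, 0.0]
contact_force: [5.8, -3.0, -12.0]
gripper_width: 0.488
grasp_force: 62.3
```

Snapped: the force reversed to -12 N, so the nubs are now pulling the cover down. Pressing on to squeeze the ring.

Emit:
{"op": "move_arm", "data": {
  "rows": [
    [0,0,0.2,0,0,0,-1],
    [0,0,0.2,0,0,0,-1],
    [0,0,0.2,0,0,0,-1],
    [0,0,0.2,0,0,0,-1],
    [0,0,0,0,0,0,-1],
    [0,0,0,0,0,0,-1]
  ]
}}

```text
time: 10.32
tool_pos: [0.5208, -0.2374, 0.0666]
tool_rot: [-0.0, 0.19, 0.982, 0.0]
contact_force: [-3.4, 1.2, 5.7]
gripper_width: 0.493
grasp_force: 64.0
```

Emit:
{"op": "move_arm", "data": {
  "rows": [
    [0,0,0.2,0,0,0,-1],
    [0,0,0.2,0,0,0,-1],
    [0,0,0.2,0,0,0,-1],
    [0,0,0,0,0,0,-1],
    [0,0,0,0,0,0,-1],
    [0,0,0,0,0,0,-1]
  ]
}}

```text
time: 10.82
tool_pos: [0.5221, -0.238, 0.0652]
tool_rot: [0.001, 0.19, 0.982, -0.0]
contact_force: [-10.8, 6.5, 28.0]
gripper_width: 0.491
grasp_force: 66.0
```

```bash
python3 - <<'E'
from h import *
b=grab("side");c=grab("top")
cv2.imwrite("pics/g4.png",np.hstack([cv2.resize(b["img"][130:220,320:410],(400,400),interpolation=2),cv2.resize(c["img"][160:250,335:425],(400,400),interpolation=2)]))
s=manip.state();print(s["time"],s["tool_pos"],s["contact_force"],s["ft_torque"])
E
```

```text
10.9167 [ 0.52202986 -0.23800709  0.06517976] [-11.90021332   6.68856186  27.08801244] [1.10171629 1.90726559 0.02290247]
```

View pics/g4.png

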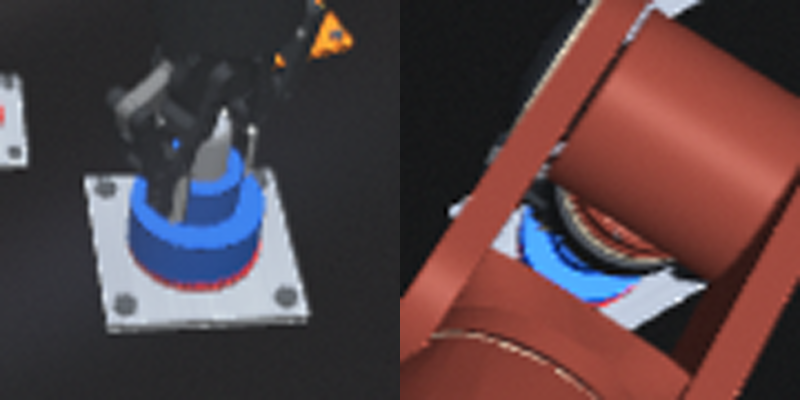

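The cover sits upright on the red ring (~(195,285) in the left crop), with the shaft out on top. The wrist reads 28 N, so the seal is at its stop. I'll ease the push and the side load slightly.

Emit:
{"op": "move_arm", "data": {
  "rows": [
    [0.1,-0.05,-0.1,0,0,0,-1],
    [0,0,-0.1,0,0,0,-1],
    [0,0,0,0,0,0,-1],
    [0,0,0,0,0,0,-1],
    [0,0,0,0,0,0,-1],
    [0,0,0,0,0,0,-1],
    [0,0,0,0,0,0,-1],
    [0,0,0,0,0,0,-1]
  ]
}}

```text
time: 11.58
tool_pos: [0.5215, -0.2379, 0.0654]
tool_rot: [0.002, 0.19, 0.982, 0.0]
contact_force: [-3.2, 3.2, 14.6]
gripper_width: 0.494
grasp_force: 64.8
```

Emit:
{"op": "move_arm", "data": {
  "rows": [
    [0,0,0.05,0,0,0,-1],
    [0,0,0,0,0,0,-1],
    [0,0,0,0,0,0,-1],
    [0,0,0,0,0,0,-1],
    [0,0,0,0,0,0,-1],
    [0,0,0,0,0,0,-1],
    [0,0,0,0,0,0,-1],
    [0,0,0,0,0,0,-1],
    [0,0,0,0,0,0,-1],
    [0,0,0,0,0,0,-1]
  ]
}}

```text
time: 12.42
tool_pos: [0.5216, -0.2379, 0.0654]
tool_rot: [0.002, 0.19, 0.982, 0.0]
contact_force: [-4.1, 5.4, 17.1]
gripper_width: 0.495
grasp_force: 65.2
```

```bash
python3 -c "
from plant import manip
s=manip.state();print(s['tool_pos'],s['contact_force'],s['grasp_force'])
print(manip.job_done())"
```

```text
[ 0.52161748 -0.23793256  0.06535182] [-4.07017538  5.36977809 17.13968118] 65.18002336844802
the job is handed in; nothing more can be done
None
```

I handed the job in at about 12.4 s: the cover has snapped over the nubs of the large steel unit and stands upright, still gripped and pressed with about 17 N, which puts the sealing ring at its stop by force and height; no verdict came back.

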